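Draw the red plug from its deep bore with the pull hook

ROBOT

A 6-joint arm with a two-finger parallel gripper is mounted at the origin on a cart in front of the work surface, level with it; the furniture and walls round the work are solid. World frame = base frame: x ahead of the robot, y to its left, z up, the work surface at z = 0. Lengths are in m, angles in rad, forces in N, time in s.
With the tool pointing down it reaches from about 0.375 to 0.975 m from the base axis. Payload 3.8 kg.
Tool frame: the origin (TCP) lies where the fingers leave the gripper's body, on its centre line; the fingertips stand 73 mm ahead of it and the grasp point (between the pads) lies 54 mm ahead of it; z points along the fingers, y is the line along which they close (so a half turn about z gives the same grasp; the last joint's range is limited). The gripper opens to 85 mm and grips with 20 to 120 N. Pads are 22 mm wide; open, the fingers measure 114 mm over their backs; the gripper's body (76 mm by 85 mm) begins 54 mm behind the grasp point. The pads swing forward as they close: fully open they stand 13 mm farther back than shut.
Start: joints at [-1.369, 0.264, 1.604, -0, 1.274, -0.037], TCP at [0.16, -0.656, 0.304] pointing down, gripper open.
Joint ranges: [-2.63, 2.63], [-0.94, 2.18], [0.31, 2.57], [-1.31, 4.45], [0, 2.66], [-2.55, 2.55]. Speed limits (rad/s): [2.57, 2.57, 3.14, 3.14, 3.14, 3.14].

INTERFACE

Orientations are given as a rotation vector (axis times angle).
In Python, from workcell import read_state, viewer, bot gives the robot as it stands.
- The arm moves only by the tool jog_arm, never from a script. Its argument "increments" is a list that holds one entry, the list of rows, each a list of 7 numbers: the shift along the tool's x, y, z in units of 30 mm (1.0 is 30 mm), then the turn, a rotation vector about the tool's x, y, z in units of 6 degrees (1.0 is 6 degrees), then the opening, from -1 (shut) to 1 (fully open). A call has exactly 5 rows; each row shifts and turns the commanded pose from where the row before left it, along the tool's axes as they then stand; what a row does not reach is not made up. A row lasts 1/12 s, in which the tool goes at most 41.7 mm and 7.16 degrees, less where a joint would pass 70% of its speed; a pose out of reach is approached as far as the arm can. A call is refused whole if a number of a shift passes 1 or a number of a turn 1, either way. A call with a gripper value outside its range is refused whole. The fingers move at their own pace and stop on an object; "force" is the grip in N (left out, the last holds). Time passes only in rows, so rows that do not move let the fingers close, or fill a call up. It gives the time, the measured TCP pose, the force, the opening and the grip force at its end, in the units of the state.
- read_state(): the state, without advancing time (a new reading comes with each control period).
- viewer.read_camera(name): name is "scene" or "top" or "wrist"; returns (picture, depth): 400x640x3 uint8, blue, green, red; 400x640 float32, m along the optical axis (not along the pixel's ray), 0 where there is no reading.
- viewer.camera_params(name): a dict with "fx", "fy", "cx", "cy" (pixels), "R" (3x3) and "t" (3): a world point X has camera coordinates R X + t; the wrist camera has in their place "hand_eye" (4x4, takes a point from camera to tool coordinates, whose origin is the TCP and whose axes are the flange's). Camera axes: x right, y down, z forward; pixel columns grow to the right and rows downward; lengths in m; the calibration is good to about 2 mm. The wrist camera is an equidistant fisheye: a pixel r from the principal point sees the ray r / f radians off the axis. A picture is of the moment at which its call begins: read the wrist's pose just before it. camera_params takes no time and is no camera call.
- bot.finish_job(): hands the job in; it is judged then, once.
The state is a dict: "time": time; "q": joint angles; "joint_vel": joint speeds; "joint_torque": joint torques, N m; "tool_pos": TCP position; "tcp_rot": TCP orientation; "wrist_force": force on the tool from outside, world axes, zero at the start; "torque": the same for the moment, N m; "width": opening from 0.0 (shut) to 1.0 (fully open); "grip_force": force on a finger pad.
Only numpy, scipy, OpenCV 4.12 (cv2) and the standard library are available. Lean on these libraries where they do the work, as an engineer would, in place of code of your own. Each camera call takes 0.05 s, during which the arm holds its last target. There are 200 camera calls.

TASK

Take the pull hook out of its stand, catch the wire loop of the red plug with it, draw the plug up out of its deep bore and set it down gently on the floor of the green bin before you let go of the hook. Let the hook stay in the bin with it; do not touch the red plug with the gripper, and leave the yellow plug in its bore.

Things in the scene. Friction and masses are not known exactly. Their poses are not given: they have to be found in the camera images.
- hook: Pull hook, upright in a fixed dark tube stand 100 mm high, 58 mm wide; lift over 110 mm to free it. 158 mm long, 0.12 kg. Origin: bottom of the 6 mm steel shank, on its axis; z up the shank, x the way the foot points. The foot, 6 mm thick, runs to x = 19 mm at the bottom; its end turns up to z = 14 mm, leaving a 10 mm gap to the shank. Black guard, 54 mm wide, at z 95-100 mm rests on the stand
- hook_grip (a point): Point to grip on the hook: middle of its square wooden handle, 22 x 22 mm with faces across the hook's x and y, 135 mm above the hook's origin on the shank's line; the handle runs from 100 to 158 mm. A white bar on the handle's top and one on the guard lie on the +x side, the side to which the foot points. Same axes as the hook
- plug_red: Red plug, to be drawn out: disc 72 mm wide, 14 mm high, 0.15 kg, loose on the floor of one of two bores (which one varies) in a fixed aluminium housing 206 x 108 x 95 mm high. Bores 80 mm wide, 87 mm deep, 98 mm apart, floor 8 mm above the bench. Origin: centre of its underside, z up; a steel wire loop stands on it in its y-z plane. It slides in its 4 mm play when pushed sideways
- plug_red_loop (a point): Middle of the red plug's loop top bar, 47 mm above the plug's origin, 40 mm below the bore's mouth. Wire 5 mm thick; bar level along the plug's y, 20 mm long, then sloping shoulders to legs at y = +-21 mm; open below the bar, 30 mm down to the disc. Hook it from the plug's +x or -x side: about 33 mm free between bar and bore wall there. Same axes as the plug
- plug_yellow: Yellow plug, same as the red one except for its colour, in the other bore of the housing: to stay there. Origin: centre of the underside, z up
- bin: Green open-topped parts bin, 132 x 132 mm, 95 mm high, 0.7 kg, loose on the bench; walls 6 mm, floor inside 120 x 120 mm, about 6 mm above the bench. The plug goes flat on this floor when its centre is within about 22 mm of the bin's centre; the hook, let go there, leans on the rim. Origin: centre of the underside, z up
Things that resemble listed ones, but are neither listed nor needed, are in the scene too. Of the things that look like the plug_yellow, the larger one is meant.

How it is judged:
On the way, in this order (a step that is already met when the one before it is completed fails the run):
1. the hook is lifted out of its stand (height (world z) of hook above 0.102 m and contact force between the fingers and hook above 0.5 N), for 0.1 s.
2. the red plug hangs on the hook, clear above the housing (height (world z) of plug_red above 0.097 m and contact force between hook and plug_red above 0.3 N), for 0.2 s.
3. the red plug stands on the floor of the green bin while the hook is still held (horizontal distance between plug_red and bin below 0.04 m and z of plug_red in the frame of bin between -0.01 and 0.03 m and contact force between the fingers and hook above 0.5 N and contact force between bin and plug_red above 0.2 N), for 0.2 s.
At the end, for the whole second after the job is handed in: The red plug rests in the green bin (centre within 40 mm of the bin's, seen from above, underside less than 30 mm above the bin's), the hook leans still in the bin (foot end within 80 mm of the bin's centre), and the yellow plug is still down in its bore (horizontal distance between plug_red and bin below 0.04 m and z of plug_red in the frame of bin between -0.01 and 0.03 m and linear speed of each of plug_red, hook below 0.03 m/s and horizontal distance between hook and bin below 0.08 m and height (world z) of hook above 0 m and height (world z) of plug_yellow between -0.01 and 0.03 m); the robot touches nothing.
It fails at once if the gripper's fingers touch the red plug (contact force between the fingers and plug_red above 1 N).
It fails at once if the yellow plug is drawn from its place by more than 30 mm (distance of plug_yellow from where it was at the start of the episode above 0.03 m).
It also fails if it takes over 64 s, if anything falls off the work surface, if the arm or the gripper's body presses on something with over 40 N, if the wrist force passes 120 N, or if a joint passes its speed limit or range.

## Working session

There is one attempt and no reset: what is moved stays moved. The work goes in short steps, Python scripts to look and compute and a tool call to move; the robot and the scene stay as the last step left them, time stands still between calls to the robot, and variables do not carry over. Pictures are saved under pics/ and viewed, at most 10 in all, crops included, and the job is handed in when it is done.

Besides the shell and the picture viewer there is one more tool, called after "Emit:" by a JSON object that holds its "api" and its "payload", one argument or row to a line. jog_arm: Moves the arm, as the interface text tells. Its arguments: {"type":"object","properties":{"increments":{"type":"array","items":{"type":"array","items":{"type":"array","items":{"type":"number"}}}},"force":{"type":"number"}},"required":["increments"]}

```bash
mkdir -p pics; ls; cat > h.py <<'E'
import numpy as np, cv2
from scipy.spatial.transform import Rotation as Ro
from workcell import read_state, viewer, bot
def cam(n):
    s=read_state(); im,d=viewer.read_camera(n); return s,np.array(im),np.array(d),viewer.camera_params(n)
def cloud(d,p):
    v,u=np.mgrid[:400,:640]
    X=np.stack([(u-p['cx'])/p['fx']*d,(v-p['cy'])/p['fy']*d,d],-1)
    return (X-np.array(p['t']))@np.array(p['R'])
E
python3 - <<'E'
from h import *
for n in('top','scene'):
    s,im,d,p=cam(n); np.savez(n,im=im,d=d,W=cloud(d,p)); cv2.imwrite(f'pics/{n}.png',im); print(n,p)
s=read_state();print(s)
E
```

```text
pics
top {'fx': 420.9760271729716, 'fy': 420.9760271729716, 'cx': 318.6058080467095, 'cy': 200.3015374690627, 'R': array([[ 0.02024609, -0.99928338, -0.03198144],
       [-0.99566518, -0.01724769, -0.09139678],
       [ 0.09077968,  0.03369323, -0.99530087]]), 't': array([-0.05994255,  0.56691629,  0.93687017])}
scene {'fx': 394.1567548754232, 'fy': 394.1567548754232, 'cx': 323.775819402677, 'cy': 200.10311588366, 'R': array([[ 0.74334201, -0.66853136, -0.02254946],
       [-0.34728088, -0.35689235, -0.86719308],
       [ 0.57169804,  0.65245205, -0.49746123]]), 't': array([-0.44781299,  0.23602659,  0.63630813])}
{'time': 0.1, 'q': array([-1.36889635e+00,  2.64720745e-01,  1.60524868e+00,  2.40170066e-05,
        1.27374120e+00, -3.68833714e-02]), 'joint_vel': array([-0.00166324, -0.00100774, -0.00201699, -0.00036241, -0.00163826,
       -0.00255825]), 'joint_torque': array([ 1.35890637e-04, -5.16705287e+01, -3.68590271e+01, -6.14856390e-05,
        6.25978821e-03,  1.99204288e-05]), 'tool_pos': array([ 0.15956115, -0.65532847,  0.30265139]), 'tcp_rot': array([-3.11713222e+00, -3.73926927e-01,  2.38086186e-04]), 'wrist_force': array([ 0.08178904,  0.07820242, -0.33074375]), 'torque': array([-0.00377881,  0.01411217,  0.02225902]), 'grip_force': 0.0, 'width': 0.9991411516221621}
```

View pics/top.png

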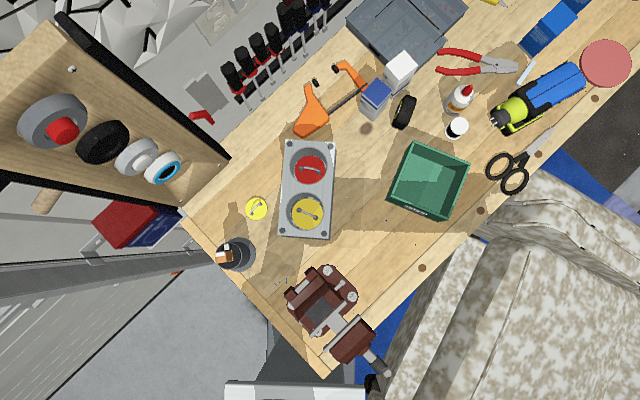

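View pics/scene.png

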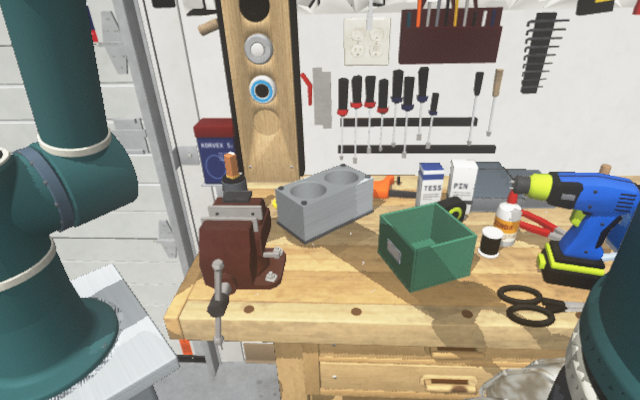

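Top view: the hook is in its stand at (232,255). The housing is at (308,190), with the red plug at (310,170) and the yellow plug at (307,212). The small yellow disc at (256,208) is the decoy, because it is smaller and outside the housing. The bin is at (428,180). Next I'll measure and take one enlarged crop.

```bash
python3 - <<'E'
from h import *
f=np.load('top.npz'); im=f['im'];W=f['W'];
print('nodepth',(f['d']==0).mean())
x0,y0,x1,y1=200,130,350,290
cv2.imwrite('pics/crop.png',cv2.resize(im[y0:y1,x0:x1],None,fx=3.6,fy=3.6,interpolation=cv2.INTER_CUBIC))
V,U=np.mgrid[:400,:640]
def reg(n,x0,y0,x1,y1,z0,z1):
    m=(U>=x0)&(U<x1)&(V>=y0)&(V<y1)&(W[...,2]>z0)&(W[...,2]<z1)
    P=W[m]; r=cv2.minAreaRect(P[:,:2].astype(np.float32)*1000)
    print(n,m.sum(),'med',P.mean(0).round(4),'rect',np.round(r[0],1),np.round(r[1],1),round(r[2],1))
    return m
reg('housing',270,130,345,245,.085,.11)
reg('bin rim',375,130,480,230,.085,.11)
reg('handle top',205,225,260,280,.145,.2)
reg('guard/stand',205,225,265,285,.085,.115)
reg('loopred',285,150,330,185,.045,.075)
reg('loopyel',285,190,330,230,.045,.075)
for n,(x0,y0,x1,y1) in dict(red=(290,150,328,186),yel=(285,192,330,230)).items():
    c=im[...].astype(int); s=(c[...,2]-c[...,0]>80)
    m=(U>=x0)&(U<x1)&(V>=y0)&(V<y1)&s&(W[...,2]<.035)
    r=cv2.minEnclosingCircle(W[m][:,:2].astype(np.float32)*1000);print(n,r,W[m].mean(0))
E
```

```text
nodepth 0.00390234375
housing 2768 med [ 0.5866 -0.0242  0.095 ] rect [587.4 -24.4] [108.  206.3] 86.8
bin rim 834 med [ 0.6098 -0.2895  0.0936] rect [ 610.  -286.6] [132.6 132.7] 68.1
handle top 148 med [0.4413 0.1336 0.1613] rect [441.  135.3] [21.7 22.9] 10.3
guard/stand 441 med [0.4423 0.1282 0.1035] rect [441.5 133. ] [56.8 52.6] 9.3
loopred 152 med [ 0.6561 -0.0201  0.0588] rect [651.7 -23. ] [48.7 79.4] 14.5
loopyel 125 med [ 0.5497 -0.01    0.0581] rect [543.  -26.7] [71.  90.5] 4.3
red ((637.5086669921875, -26.98653793334961), 35.421810150146484) [ 0.6388241  -0.0261861   0.02193864]
yel ((537.518310546875, -23.189682006835938), 35.85021209716797) [ 0.53743425 -0.02288747  0.0219747 ]
```

View pics/crop.png

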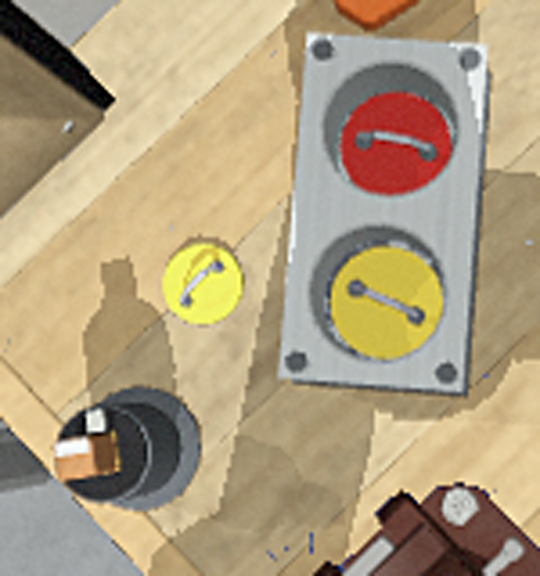

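Crop: the guard's white bar at (96,420) and the handle-top bar at (72,447) both lie on the upper side, so the foot points roughly toward world +x. The large red plug has its bar ends at (365,140) and (430,153). The yellow disc at (203,283) is the small decoy. Next: exact angles.

```bash
python3 - <<'E'
from h import *
f=np.load('top.npz'); im=f['im'].astype(int);W=f['W'];V,U=np.mgrid[:400,:640]
sat=im.max(-1)-im.min(-1)
def box(x0,y0,x1,y1): return (U>=x0)&(U<x1)&(V>=y0)&(V<y1)
for n,c in dict(red=(.638,-.0265),yel=(.5375,-.023)).items():
    r=np.hypot(W[...,0]-c[0],W[...,1]-c[1]); m=(r<.027)&(W[...,2]>.040)&(W[...,2]<.07)&box(280,140,335,235)
    P=W[m];l=cv2.fitLine(P[:,:2].astype(np.float32),2,0,.01,.01).ravel()
    t=P[:,2]>.05
    print(n,m.sum(),P.mean(0).round(4),'dir deg',np.degrees(np.arctan2(l[1],l[0])).round(1),'top',P[t].mean(0).round(4),t.sum(),P[:,:2].min(0),P[:,:2].max(0))
w=(im.min(-1)>150)
for n,z0,z1 in(('top',.15,.18),('guard',.085,.115)):
    m=w&box(205,225,265,285)&(W[...,2]>z0)&(W[...,2]<z1); print(n,m.sum(),W[m].mean(0).round(4),U[m].mean(),V[m].mean())
for n,(x,y,z0,z1) in dict(hand=(.441,.135,.155,.2),guard=(.441,.133,.098,.115)).items():
    m=box(205,225,265,285)&(W[...,2]>z0)&(W[...,2]<z1)
    P=W[m][:,:2]; r=cv2.minAreaRect((P*1000).astype(np.float32)); print(n,r,W[m][:,2].mean())
s=read_state();R=Ro.from_rotvec(s['tcp_rot']).as_matrix();print(R.round(3))
# tall things near
m=(W[...,2]>.2)&(W[...,0]>.3)&(W[...,0]<.85)&(abs(W[...,1])<.5);P=W[m];print('tall',m.sum(),P[:,1].min() if m.any() else 0,P[:,0].min(), P[P[:,1]<.25].shape)
E
```

```text
red 46 [ 0.6365 -0.0278  0.0529] dir deg 81.5 top [ 0.6365 -0.0282  0.0561] 32 [ 0.63180865 -0.04944251] [ 0.64118308 -0.00398235]
yel 46 [ 0.5367 -0.0235  0.0534] dir deg 67.0 top [ 0.5365 -0.0236  0.0559] 34 [ 0.5263893  -0.04274908] [ 0.54586235 -0.00187133]
top 43 [0.4474 0.1368 0.1636] 219.53488372093022 253.8372093023256
guard 31 [0.4573 0.1391 0.106 ] 226.0 248.03225806451613
hand ((441.0309753417969, 135.3411407470703), (21.7236385345459, 22.894149780273438), 10.310929298400879) 0.1623830855081272
guard ((440.8741149902344, 134.37269592285156), (54.76106643676758, 52.3699951171875), 3.949498414993286) 0.10458049832195516
[[ 0.972  0.237 -0.   ]
 [ 0.237 -0.972  0.002]
 [ 0.    -0.002 -1.   ]]
tall 52001 -0.49998464861233965 0.36340728298470293 (40363, 3)
```

Emit:
{"api": "jog_arm", "payload": {
  "increments": [
    [[0,0,0,0,0,-0.98,1],[0,0,0,0,0,-0.98,1],[0,0,0,0,0,-0.98,1],[0,0,0,0,0,-0.98,1],[0,0,0,0,0,-0.98,1]]
  ]
}}

```text
time: 0.52
tool_pos: [0.1596, -0.6555, 0.3031]
tcp_rot: [-2.918, -1.16, -0.0]
wrist_force: [0.1, 0.0, 0.5]
width: 0.996
grip_force: 0.0
```

Emit:
{"api": "jog_arm", "payload": {
  "increments": [
    [[0,0,0,0,0,-0.98,1],[0,0,0,0,0,-0.98,1],[0,0,0,0,0,-0.98,1],[0,0,0,0,0,-0.98,1],[0,0,0,0,0,-0.98,1]]
  ]
}}

```text
time: 0.93
tool_pos: [0.1596, -0.6555, 0.3031]
tcp_rot: [-2.528, -1.863, -0.001]
wrist_force: [0.4, 0.0, -0.1]
width: 0.997
grip_force: 0.0
```

Emit:
{"api": "jog_arm", "payload": {
  "increments": [
    [[0,0,0,0,0,-0.98,1],[0,0,0,0,0,-0.98,1],[0,0,0,0,0,-0.98,1],[0,0,0,0,0,-0.98,1],[0,0,0,0,0,-0.98,1]]
  ]
}}

```text
time: 1.35
tool_pos: [0.1596, -0.6555, 0.3031]
tcp_rot: [-1.973, -2.444, -0.001]
wrist_force: [-0.5, 0.1, -0.4]
width: 1.0
grip_force: 0.0
```

Emit:
{"api": "jog_arm", "payload": {
  "increments": [
    [[0.78,0.99,0,0,0,0,1],[0.78,0.99,0,0,0,0,1],[0.78,0.99,0,0,0,0,1],[0.78,0.99,0,0,0,0,1],[0.78,0.99,0,0,0,0,1]]
  ]
}}

```text
time: 1.77
tool_pos: [0.2815, -0.5091, 0.3032]
tcp_rot: [-1.98, -2.438, -0.001]
wrist_force: [0.1, 0.3, 0.5]
width: 1.001
grip_force: 0.0
```

Emit:
{"api": "jog_arm", "payload": {
  "increments": [
    [[0.78,0.99,0,0,0,0,1],[0.78,0.99,0,0,0,0,1],[0.78,0.99,0,0,0,0,1],[0.78,0.99,0,0,0,0,1],[0.78,0.99,0,0,0,0,1]]
  ]
}}

```text
time: 2.18
tool_pos: [0.4027, -0.3639, 0.3035]
tcp_rot: [-1.98, -2.439, -0.0]
wrist_force: [0.8, 0.0, 0.9]
width: 0.998
grip_force: 0.0
```

Emit:
{"api": "jog_arm", "payload": {
  "increments": [
    [[0.78,0.99,0,0,0,0,1],[0.78,0.99,0,0,0,0,1],[0.78,0.99,0,0,0,0,1],[0.78,0.99,0,0,0,0,1],[0,0,0,0,0,0,1]]
  ]
}}

```text
time: 2.6
tool_pos: [0.5022, -0.2447, 0.3035]
tcp_rot: [-1.973, -2.444, -0.005]
wrist_force: [-0.7, 0.5, -1.4]
width: 1.002
grip_force: 0.0
```

Emit:
{"api": "jog_arm", "payload": {
  "increments": [
    [[0.9,0.06,0,0,0,0,1],[0.9,0.06,0,0,0,0,1],[0.9,0.06,0,0,0,0,1],[0.9,0.06,0,0,0,0,1],[0.9,0.06,0,0,0,0,1]]
  ]
}}

```text
time: 3.02
tool_pos: [0.4793, -0.1148, 0.3033]
tcp_rot: [-1.979, -2.438, 0.001]
wrist_force: [0.5, -0.3, 0.3]
width: 0.998
grip_force: 0.0
```

Emit:
{"api": "jog_arm", "payload": {
  "increments": [
    [[0.9,0.06,0,0,0,0,1],[0.9,0.06,0,0,0,0,1],[0.9,0.06,0,0,0,0,1],[0.9,0.06,0,0,0,0,1],[0.9,0.06,0,0,0,0,1]]
  ]
}}

```text
time: 3.43
tool_pos: [0.4603, 0.0191, 0.3035]
tcp_rot: [-1.98, -2.439, 0.001]
wrist_force: [0.1, 0.9, 0.2]
width: 0.999
grip_force: 0.0
```

Emit:
{"api": "jog_arm", "payload": {
  "increments": [
    [[0.9,0.06,0,0,0,0,1],[0.9,0.06,0,0,0,0,1],[0.9,0.06,0,0,0,0,1],[0.0,0.0,0,0,0,0,1],[0,0,0,0,0,0,1]]
  ]
}}

```text
time: 3.85
tool_pos: [0.4492, 0.0993, 0.3035]
tcp_rot: [-1.976, -2.442, 0.001]
wrist_force: [-0.1, -0.6, 0.3]
width: 1.001
grip_force: 0.0
```

```bash
cat >> h.py <<'E'
def wcloud(s,d,p):
    v,u=np.mgrid[:400,:640]; a=(u-p['cx'])/p['fx']; b=(v-p['cy'])/p['fy']
    th=np.hypot(a,b)+1e-9; k=np.tan(np.minimum(th,1.5))/th*d
    X=np.stack([a*k,b*k,d,np.ones_like(d)],-1)@np.array(p['hand_eye']).T
    return X[...,:3]@Ro.from_rotvec(s['tcp_rot']).as_matrix().T+s['tool_pos']
E
python3 - <<'E'
from h import *
s,im,d,p=cam('wrist');W=wcloud(s,d,p);np.savez('w1',im=im,d=d,W=W);cv2.imwrite('pics/w1.png',im);print(p,s['tool_pos'])
near=(np.hypot(W[...,0]-.441,W[...,1]-.135)<.045)&(d>0)
for z0,z1 in((.155,.17),(.095,.112)):
    m=near&(W[...,2]>z0)&(W[...,2]<z1); 
    if m.sum()>5: print(m.sum(),W[m].mean(0).round(4),cv2.minAreaRect((W[m][:,:2]*1000).astype(np.float32)))
    w=m&(im.min(-1)>150)
    if w.sum(): print('white',w.sum(),W[w].mean(0).round(4))
E
```

```text
{'fx': 309.70691628693146, 'fy': 309.70691628693146, 'cx': 321.366265451299, 'cy': 200.76577321676046, 'hand_eye': array([[-5.11381120e-04, -9.46149843e-01, -3.23728610e-01,
         8.29972612e-02],
       [ 9.99999860e-01, -5.28785175e-04, -3.41985143e-05,
        -2.53300318e-04],
       [-1.38825971e-04, -3.23728582e-01,  9.46149981e-01,
        -7.03592636e-02],
       [ 0.00000000e+00,  0.00000000e+00,  0.00000000e+00,
         1.00000000e+00]])} [0.44923617 0.09928906 0.30352273]
965 [0.4414 0.1372 0.163 ] ((441.7405700683594, 136.44760131835938), (21.749528884887695, 21.9304256439209), 11.525347709655762)
white 275 [0.4474 0.1377 0.1639]
1993 [0.4399 0.1429 0.1046] ((441.50482177734375, 136.463623046875), (56.87313461303711, 56.91694641113281), 56.77349853515625)
white 154 [0.4608 0.14   0.1065]
```

View pics/w1.png

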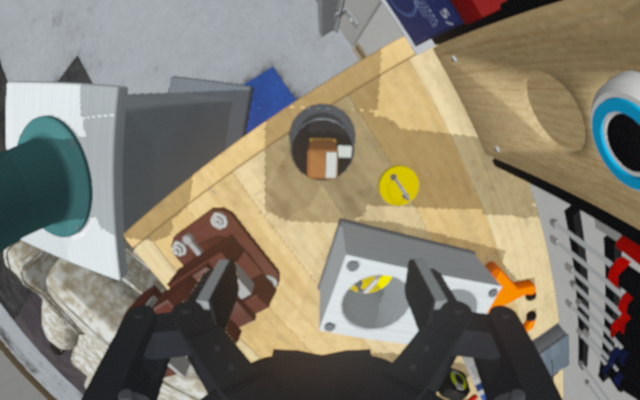

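Wrist view: the handle is at (322,158) in the stand, with its white bars on the right (+x world). The handle is at (0.4415, 0.136), yaw 11.5°, which agrees with the top view. Grasping now.

Emit:
{"api": "jog_arm", "payload": {
  "increments": [
    [[0.63,0,0,0,0,0.04,1],[0.63,0,0,0,0,0.04,1],[0,0,0.8,0,0,0,1],[0,0,0.8,0,0,0,1],[0,0,0.7,0,0,0,1]]
  ]
}}

```text
time: 4.32
tool_pos: [0.4422, 0.1345, 0.234]
tcp_rot: [1.99, 2.43, 0.0]
wrist_force: [-0.0, 0.7, -0.6]
width: 1.0
grip_force: 0.0
```

Emit:
{"api": "jog_arm", "payload": {
  "increments": [
    [[0,0,0.7,0,0,0,1],[0,0,0.58,0,0,0,1],[0,0,0,0,0,0,1],[0,0,0,0,0,0,-1],[0,0,0,0,0,0,-1]]
  ],
  "force": 60
}}

```text
time: 4.73
tool_pos: [0.4429, 0.135, 0.1974]
tcp_rot: [1.991, 2.429, 0.001]
wrist_force: [-0.1, -0.5, -0.1]
width: 0.746
grip_force: 0.0
```

Emit:
{"api": "jog_arm", "payload": {
  "increments": [
    [[0,0,0,0,0,0,-1],[0,0,0,0,0,0,-1],[0,0,0,0,0,0,-1],[0,0,0,0,0,0,-1],[0,0,0,0,0,0,-1]]
  ]
}}

```text
time: 5.15
tool_pos: [0.4427, 0.1358, 0.1977]
tcp_rot: [1.989, 2.43, 0.002]
wrist_force: [-0.1, -1.1, 5.3]
width: 0.249
grip_force: 59.2
```

Emit:
{"api": "jog_arm", "payload": {
  "increments": [
    [[0,0,0,0,0,0,-1],[0,0,0,0,0,0,-1],[0,0,0,0,0,0,-1],[0,0,0,0,0,0,-1],[0,0,0,0,0,0,-1]]
  ]
}}

```text
time: 5.57
tool_pos: [0.4428, 0.1358, 0.1977]
tcp_rot: [1.989, 2.43, 0.002]
wrist_force: [-0.3, -0.9, 6.1]
width: 0.252
grip_force: 59.4
```

Emit:
{"api": "jog_arm", "payload": {
  "increments": [
    [[0,0,-0.6,0,0,0,-1],[0,0,-0.9,0,0,0,-1],[0,0,-0.9,0,0,0,-1],[0,0,-0.9,0,0,0,-1],[0,0,-0.9,0,0,0,-1]]
  ]
}}

```text
time: 5.98
tool_pos: [0.4414, 0.1356, 0.323]
tcp_rot: [-1.989, -2.431, 0.002]
wrist_force: [-0.0, 0.3, -1.3]
width: 0.246
grip_force: 58.8
```

Emit:
{"api": "jog_arm", "payload": {
  "increments": [
    [[0,0,0,0,0,0.85,-1],[0,0,0,0,0,0.85,-1],[0,0,0,0,0,0.85,-1],[0,0,0,0,0,0.8,-1],[0,0,0,0,0,0,-1]]
  ]
}}

```text
time: 6.4
tool_pos: [0.4416, 0.1357, 0.3219]
tcp_rot: [-2.385, -2.044, 0.001]
wrist_force: [0.3, 0.9, -0.9]
width: 0.249
grip_force: 59.0
```

```bash
python3 - <<'E'
from h import *
s,im,d,p=cam('scene');cv2.imwrite('pics/s2.png',cv2.resize(im[60:260,120:400],None,fx=2.8,fy=2.8));W=cloud(d,p)
st,i2,d2,p2=cam('top');W2=cloud(d2,p2)
t=s['tool_pos'];R=Ro.from_rotvec(s['tcp_rot']).as_matrix();print(t,R.round(3),s['width'],s['grip_force'])
# hook points in tool frame
for n,w,i in(('scene',W,im),('top',W2,i2)):
    L=(w-t)@R; m=(abs(L[...,0])<.045)&(abs(L[...,1])<.045)&(L[...,2]>.09)&(L[...,2]<.205)
    P=L[m]; print(n,m.sum())
    for z0 in np.arange(.09,.2,.01):
        q=P[(P[:,2]>=z0)&(P[:,2]<z0+.01)]
        if len(q)>3: print(z0.round(3),len(q),q.mean(0).round(4),q[:,:2].min(0).round(4),q[:,:2].max(0).round(4))
E
```

```text
[0.44160999 0.13569228 0.32194328] [[ 0.153  0.988 -0.001]
 [ 0.988 -0.153 -0.   ]
 [-0.    -0.001 -1.   ]] 0.2491598630713642 58.97585391998291
scene 322
0.09 168 [-0.0102 -0.0058  0.0952] [-0.0269 -0.0291] [0.0252 0.0224]
0.1 38 [-0.0164 -0.008   0.1043] [-0.023  -0.0234] [-0.0009  0.0125]
0.11 9 [-0.0009 -0.0027  0.1173] [-0.0032 -0.0045] [ 0.0016 -0.0002]
0.12 10 [-0.0016 -0.0029  0.125 ] [-0.0042 -0.0048] [0.0017 0.0009]
0.13 12 [-0.0014 -0.0027  0.134 ] [-0.0049 -0.0051] [0.0014 0.0009]
0.14 12 [-0.0021 -0.0028  0.1449] [-0.0047 -0.0049] [0.002  0.0013]
0.15 12 [-0.0015 -0.0029  0.1552] [-0.0031 -0.0052] [ 0.0018 -0.0002]
0.16 11 [-0.0017 -0.0026  0.165 ] [-0.0051 -0.0049] [0.0008 0.    ]
0.17 10 [-0.0012 -0.0025  0.1754] [-0.003  -0.0047] [0.0017 0.0013]
0.18 25 [-0.0015  0.0053  0.1855] [-0.0045 -0.0051] [0.0027 0.0162]
0.19 15 [-0.0014  0.0044  0.1922] [-0.0051 -0.0044] [0.0014 0.0147]
top 282
0.09 264 [-0.0136  0.0019  0.0927] [-0.0266 -0.0255] [0.0097 0.0262]
0.17 5 [-0.0004  0.0155  0.1789] [-0.0015  0.013 ] [0.0004 0.0173]
0.18 12 [-0.001   0.0113  0.1858] [-0.0028  0.005 ] [0.0028 0.0171]
```

View pics/s2.png

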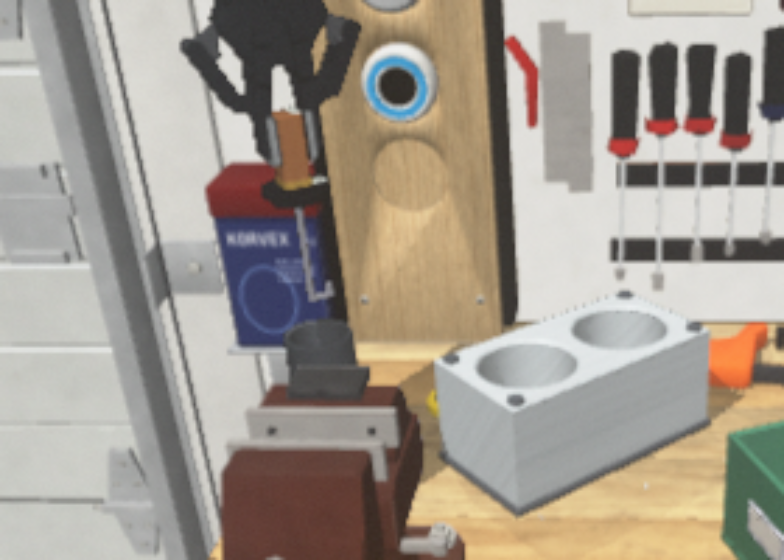

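The scene view shows the hook held clear above the stand, with the foot at crop (322,292) pointing tool +y and the shank vertical. Moving toward the red bore, with one close look on the way.

Emit:
{"api": "jog_arm", "payload": {
  "increments": [
    [[0,0.91,0,0,0,0,-1],[0,0.91,0,0,0,0,-1],[0,0.91,0,0,0,0,-1],[0,0.91,0,0,0,0,-1],[0,0.91,0,0,0,0,-1]]
  ]
}}

```text
time: 6.92
tool_pos: [0.578, 0.1148, 0.322]
tcp_rot: [-2.381, -2.049, 0.001]
wrist_force: [-0.2, -0.3, -1.6]
width: 0.253
grip_force: 59.3
```

Emit:
{"api": "jog_arm", "payload": {
  "increments": [
    [[-0.5,0.9,0,0,0,0,-1],[-0.5,0.9,0,0,0,0,-1],[-0.5,0,0,0,0,0,-1],[0,0,0,0,0,0,-1],[0,0,0,0,0,0,-1]]
  ]
}}

```text
time: 7.33
tool_pos: [0.6231, 0.0617, 0.3217]
tcp_rot: [-2.383, -2.045, 0.002]
wrist_force: [-1.0, 1.3, -0.5]
width: 0.249
grip_force: 59.5
```

```bash
python3 - <<'E'
from h import *
s,im,d,p=cam('wrist');W=wcloud(s,d,p);np.savez('w2',im=im,d=d,W=W);cv2.imwrite('pics/w2.png',im)
t=s['tool_pos'];R=Ro.from_rotvec(s['tcp_rot']).as_matrix();print(t,R[:2,:2].round(3))
m0=(np.hypot(W[...,0]-.637,W[...,1]+.027)<.028)&(d>0)
m=m0&(W[...,2]>.04)&(W[...,2]<.07);P=W[m];print(m.sum(),P.mean(0).round(4))
t_=P[P[:,2]>.052];l=cv2.fitLine(t_[:,:2].astype(np.float32),2,0,.01,.01).ravel();print(len(t_),t_.mean(0).round(4),np.degrees(np.arctan2(l[1],l[0])),t_.min(0),t_.max(0))
h=(abs(W[...,2]-.095)<.006)&(W[...,0]>.4)&(W[...,0]<.72)&(abs(W[...,1])<.1)
print('housing',h.sum(),cv2.minAreaRect((W[h][:,:2]*1000).astype(np.float32)),W[h][:,2].mean())
E
```

```text
[0.62312136 0.0617169  0.32167181] [[ 0.152  0.988]
 [ 0.988 -0.152]]
0 [nan nan nan]<stdin>:5: RuntimeWarning: Mean of empty slice.
  ret = um.true_divide(
Traceback (most recent call last):
cv2.error: OpenCV(4.12.0) /io/opencv/modules/imgproc/src/linefit.cpp:50: error: (-215:Assertion failed) count > 0 in function 'fitLine2D_wods'
```

View pics/w2.png

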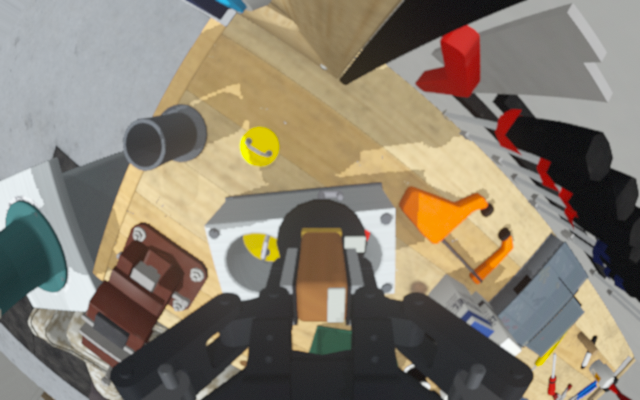

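The wrist view shows the handle and guard hiding the red bore (about 365,240), so I'm keeping the top-view bar position (0.6365, -0.028). It agrees with the bore centre worked out from the housing. Going above the free side, then down in steps while watching the force.

Emit:
{"api": "jog_arm", "payload": {
  "increments": [
    [[-0.73,0,0,0,0,0,-1],[-0.72,0,0,0,0,0,-1],[-0.72,0,0,0,0,0,-1],[-0.72,0,0,0,0,0,-1],[0,0,0,0,0,0,-1]]
  ]
}}

```text
time: 7.8
tool_pos: [0.6092, -0.0253, 0.3228]
tcp_rot: [2.383, 2.045, -0.002]
wrist_force: [-0.1, -0.5, -0.9]
width: 0.249
grip_force: 59.5
```

Emit:
{"api": "jog_arm", "payload": {
  "increments": [
    [[0,0,0.5,0,0,0,-1],[0,0,0.5,0,0,0,-1],[0,0,0.3,0,0,0,-1],[0,0,0,0,0,0,-1],[0,0,0,0,0,0,-1]]
  ]
}}

```text
time: 8.22
tool_pos: [0.6098, -0.0224, 0.2829]
tcp_rot: [-2.381, -2.047, 0.001]
wrist_force: [0.4, 0.4, -0.6]
width: 0.252
grip_force: 59.5
```

```bash
python3 - <<'E'
from h import *
s,im,d,p=cam('top');W=cloud(d,p);cv2.imwrite('pics/t3.png',cv2.resize(im[110:260,240:390],None,fx=3.6,fy=3.6,interpolation=cv2.INTER_CUBIC))
t=s['tool_pos'];R=Ro.from_rotvec(s['tcp_rot']).as_matrix();print(t,R[:2,:2].round(3),s['wrist_force'])
m=(np.hypot(W[...,0]-.637,W[...,1]+.027)<.028)&(d>0)&(W[...,2]<.07)&(W[...,2]>.04);print(m.sum(),W[m].mean(0) if m.any() else 0)
E
```

```text
[ 0.60977459 -0.02235884  0.28292248] [[ 0.15   0.989]
 [ 0.989 -0.15 ]] [ 0.43544485  0.36331512 -0.60720622]
0 0
```

View pics/t3.png

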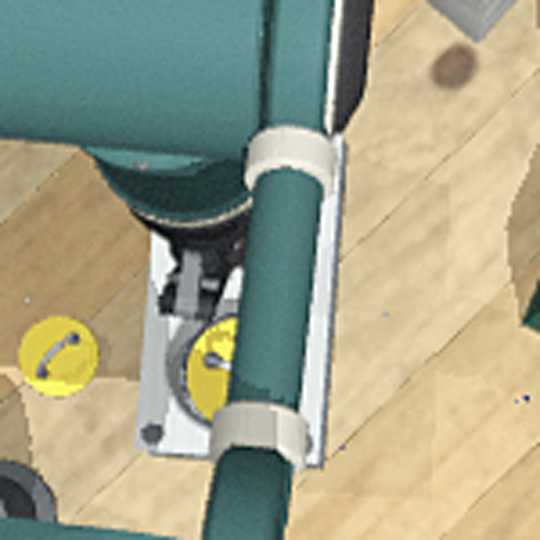

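The arm hides the red bore in the top view; the yellow plug at crop (225,370) is undisturbed. Descending by force.

Emit:
{"api": "jog_arm", "payload": {
  "increments": [
    [[0,0,0.35,0,0,0,-1],[0,0,0.35,0,0,0,-1],[0,0,0.25,0,0,0,-1],[0,0,0,0,0,0,-1],[0,0,0,0,0,0,-1]]
  ]
}}

```text
time: 8.68
tool_pos: [0.6097, -0.0233, 0.2536]
tcp_rot: [-2.382, -2.045, 0.003]
wrist_force: [1.1, -0.8, -1.0]
width: 0.248
grip_force: 59.5
```

Emit:
{"api": "jog_arm", "payload": {
  "increments": [
    [[0,0,0.15,0,0,0,-1],[0,0,0.15,0,0,0,-1],[0,0,0.15,0,0,0,-1],[0,0,0,0,0,0,-1],[0,0,0,0,0,0,-1]]
  ]
}}

```text
time: 9.1
tool_pos: [0.6101, -0.0234, 0.241]
tcp_rot: [-2.383, -2.046, 0.001]
wrist_force: [-0.1, -0.4, -1.9]
width: 0.254
grip_force: 59.5
```

Emit:
{"api": "jog_arm", "payload": {
  "increments": [
    [[0,0,0.19,0,0,0,-1],[0,0,0.19,0,0,0,-1],[0,0,0.18,0,0,0,-1],[0,0,0,0,0,0,-1],[0,0,0,0,0,0,-1]]
  ]
}}

```text
time: 9.52
tool_pos: [0.6099, -0.0233, 0.2238]
tcp_rot: [-2.383, -2.046, 0.002]
wrist_force: [-0.4, -0.2, -0.1]
width: 0.249
grip_force: 59.5
```

Emit:
{"api": "jog_arm", "payload": {
  "increments": [
    [[0,0.15,0,0,0,0,-1],[0,0.15,0,0,0,0,-1],[0,0.15,0,0,0,0,-1],[0,0,0,0,0,0,-1],[0,0,0,0,0,0,-1]]
  ]
}}

```text
time: 9.93
tool_pos: [0.6243, -0.0255, 0.2249]
tcp_rot: [2.383, 2.046, 0.001]
wrist_force: [-0.4, -0.3, -1.3]
width: 0.248
grip_force: 59.5
```

Emit:
{"api": "jog_arm", "payload": {
  "increments": [
    [[0,0.13,0,0,0,0,-1],[0,0.13,0,0,0,0,-1],[0,0.09,0,0,0,0,-1],[0,0,0,0,0,0,-1],[0,0,0,0,0,0,-1]]
  ]
}}

```text
time: 10.35
tool_pos: [0.6343, -0.027, 0.2246]
tcp_rot: [-2.384, -2.047, -0.0]
wrist_force: [-0.9, -0.1, -1.6]
width: 0.248
grip_force: 59.6
```

Emit:
{"api": "jog_arm", "payload": {
  "increments": [
    [[0,0,-0.2,0,0,0,-1],[0,0,-0.2,0,0,0,-1],[0,0,-0.2,0,0,0,-1],[0,0,-0.2,0,0,0,-1],[0,0,-0.2,0,0,0,-1]]
  ]
}}

```text
time: 10.77
tool_pos: [0.6341, -0.027, 0.2556]
tcp_rot: [2.383, 2.046, 0.001]
wrist_force: [0.0, 0.1, -3.3]
width: 0.247
grip_force: 59.3
```

Emit:
{"api": "jog_arm", "payload": {
  "increments": [
    [[0,0,-0.1,0,0,0,-1],[0,0,0,0,0,0,-1],[0,0,0,0,0,0,-1],[0,0,0,0,0,0,-1],[0,0,0,0,0,0,-1]]
  ]
}}

```text
time: 11.18
tool_pos: [0.6338, -0.027, 0.2571]
tcp_rot: [-2.383, -2.046, 0.001]
wrist_force: [0.3, -0.5, -2.8]
width: 0.251
grip_force: 59.3
```

Force is about 1.7 N heavier than before, so the plug hangs on the hook. Lifting.

Emit:
{"api": "jog_arm", "payload": {
  "increments": [
    [[0,0,-0.25,0,0,0,-1],[0,0,-0.3,0,0,0,-1],[0,0,-0.3,0,0,0,-1],[0,0,-0.3,0,0,0,-1],[0,0,-0.3,0,0,0,-1]]
  ]
}}

```text
time: 11.6
tool_pos: [0.6345, -0.027, 0.3029]
tcp_rot: [2.383, 2.046, 0.002]
wrist_force: [-0.3, 0.1, -2.6]
width: 0.247
grip_force: 59.3
```

Emit:
{"api": "jog_arm", "payload": {
  "increments": [
    [[0,0,-0.3,0,0,0,-1],[0,0,-0.3,0,0,0,-1],[0,0,-0.3,0,0,0,-1],[0,0,-0.3,0,0,0,-1],[0,0,-0.3,0,0,0,-1]]
  ]
}}

```text
time: 12.02
tool_pos: [0.6341, -0.0269, 0.3472]
tcp_rot: [2.383, 2.047, 0.0]
wrist_force: [0.4, -0.4, -3.0]
width: 0.253
grip_force: 59.3
```

Emit:
{"api": "jog_arm", "payload": {
  "increments": [
    [[0,0,-0.3,0,0,0,-1],[0,0,-0.1,0,0,0,-1],[0,0,0,0,0,0,-1],[0,0,0,0,0,0,-1],[0,0,0,0,0,0,-1]]
  ]
}}

```text
time: 12.43
tool_pos: [0.6338, -0.0269, 0.3574]
tcp_rot: [-2.383, -2.046, 0.001]
wrist_force: [-0.0, -1.4, -2.7]
width: 0.251
grip_force: 59.3
```

```bash
python3 - <<'E'
from h import *
s,im,d,p=cam('scene');W=cloud(d,p);cv2.imwrite('pics/s4.png',cv2.resize(im[20:260,200:500],None,fx=2.5,fy=2.5))
print(s['tool_pos'],s['wrist_force'])
c=im.astype(int);m=(c[...,2]-c[...,1]>90)&(c[...,2]-c[...,0]>90)&(np.hypot(W[...,0]-.64,W[...,1]+.027)<.08)&(W[...,2]>.05)&(W[...,2]<.25)
print(m.sum(),W[m].mean(0),W[m].min(0),W[m].max(0))
E
```

```text
[ 0.63382778 -0.02692973  0.35737793] [-0.0128239  -1.36715599 -2.70195142]
342 [ 0.62918692 -0.03532835  0.13634756] [ 0.60038394 -0.06396634  0.12736935] [0.6713916  0.00636509 0.13993548]
```

View pics/s4.png

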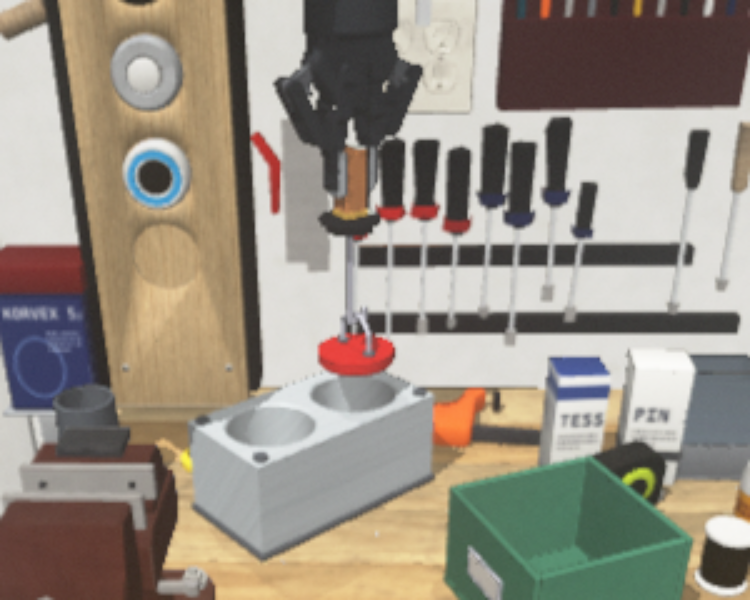

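The scene view shows the red plug hanging level on the hook at crop (357,352), clear of the housing, with the bin at (565,530). The disc centre is about (0.637, -0.029). Carrying it gently to the bin centre (0.610, -0.287).

Emit:
{"api": "jog_arm", "payload": {
  "increments": [
    [[-0.2,0.02,0,0,0,0,-1],[-0.35,0.02,0,0,0,0,-1],[-0.45,0.02,0,0,0,0,-1],[-0.45,0.02,0,0,0,0,-1],[-0.45,0.02,0,0,0,0,-1]]
  ]
}}

```text
time: 12.9
tool_pos: [0.6282, -0.0857, 0.3581]
tcp_rot: [2.384, 2.046, -0.001]
wrist_force: [0.3, 0.2, -2.4]
width: 0.247
grip_force: 59.3
```

Emit:
{"api": "jog_arm", "payload": {
  "increments": [
    [[-0.45,0.02,0,0,0,0,-1],[-0.45,0.02,0,0,0,0,-1],[-0.45,0.02,0,0,0,0,-1],[-0.45,0.02,0,0,0,0,-1],[-0.45,0.02,0,0,0,0,-1]]
  ]
}}

```text
time: 13.32
tool_pos: [0.621, -0.1526, 0.3582]
tcp_rot: [2.384, 2.046, -0.0]
wrist_force: [0.4, -0.7, -2.8]
width: 0.252
grip_force: 59.3
```

Emit:
{"api": "jog_arm", "payload": {
  "increments": [
    [[-0.45,0.02,0,0,0,0,-1],[-0.45,0.02,0,0,0,0,-1],[-0.45,0.02,0,0,0,0,-1],[-0.45,0.02,0,0,0,0,-1],[-0.45,0.02,0,0,0,0,-1]]
  ]
}}

```text
time: 13.73
tool_pos: [0.6138, -0.2195, 0.3581]
tcp_rot: [2.383, 2.047, -0.0]
wrist_force: [-0.2, 0.1, -3.7]
width: 0.25
grip_force: 59.3
```

Emit:
{"api": "jog_arm", "payload": {
  "increments": [
    [[-0.45,0.02,0,0,0,0,-1],[-0.45,0.02,0,0,0,0,-1],[-0.45,0.02,0,0,0,0,-1],[-0.45,0.02,0,0,0,0,-1],[-0.3,0.01,0,0,0,0,-1]]
  ]
}}

```text
time: 14.15
tool_pos: [0.6069, -0.2827, 0.3581]
tcp_rot: [2.384, 2.046, -0.001]
wrist_force: [0.1, 0.5, -2.9]
width: 0.249
grip_force: 59.3
```

Emit:
{"api": "jog_arm", "payload": {
  "increments": [
    [[-0.14,0,0,0,0,0,-1],[0,0,0,0,0,0,-1],[0,0,0,0,0,0,-1],[0,0,0,0,0,0,-1],[0,0,0,0,0,0,-1]]
  ]
}}

```text
time: 14.57
tool_pos: [0.6067, -0.2842, 0.3582]
tcp_rot: [-2.382, -2.047, -0.001]
wrist_force: [0.4, 0.2, -2.2]
width: 0.253
grip_force: 59.3
```

```bash
python3 - <<'E'
from h import *
for n in('scene','top'):
    s,im,d,p=cam(n);W=cloud(d,p);t=s['tool_pos']
    if n=='scene': print(t,s['wrist_force'])
    c=im.astype(int);m=(c[...,2]-c[...,1]>90)&(c[...,2]-c[...,0]>90)&(np.hypot(W[...,0]-t[0],W[...,1]-t[1])<.07)&(W[...,2]>.05)&(W[...,2]<.25)
    print(n,m.sum(),W[m].mean(0) if m.any() else 0,W[m].min(0) if m.any() else 0,W[m].max(0) if m.any() else 0)
    g=(c[...,1]-c[...,2]>25)&(abs(W[...,2]-.094)<.008)&(np.hypot(W[...,0]-.61,W[...,1]+.287)<.12)
    if g.sum()>50: print('rim',g.sum(),cv2.minAreaRect((W[g][:,:2]*1000).astype(np.float32)))
E
```

```text
[ 0.60666589 -0.28419063  0.3582228 ] [ 0.38345253  0.21643074 -2.18011183]
scene 697 [ 0.60300105 -0.2877506   0.13759589] [ 0.57434917 -0.318882    0.12706401] [ 0.64546938 -0.24703057  0.14146451]
rim 769 ((608.3043212890625, -287.9148864746094), (132.69174194335938, 133.81419372558594), 67.49114990234375)
top 635 [ 0.606849   -0.27787407  0.14036315] [ 0.57610094 -0.31712898  0.13553559] [ 0.64724506 -0.25155398  0.17571678]
rim 443 ((614.6221923828125, -274.7675476074219), (107.05846405029297, 132.70425415039062), 68.38187408447266)
```

Emit:
{"api": "jog_arm", "payload": {
  "increments": [
    [[0,-0.05,0.2,0,0,0,-1],[0,0,0.3,0,0,0,-1],[0,0,0.35,0,0,0,-1],[0,0,0.35,0,0,0,-1],[0,0,0.35,0,0,0,-1]]
  ]
}}

```text
time: 15.08
tool_pos: [0.6046, -0.2845, 0.3096]
tcp_rot: [-2.382, -2.046, 0.001]
wrist_force: [0.6, -0.9, -2.4]
width: 0.252
grip_force: 59.4
```

Emit:
{"api": "jog_arm", "payload": {
  "increments": [
    [[0,0,0.35,0,0,0,-1],[0,0,0.35,0,0,0,-1],[0,0,0.35,0,0,0,-1],[0,0,0.35,0,0,0,-1],[0,0,0.3,0,0,0,-1]]
  ]
}}

```text
time: 15.5
tool_pos: [0.6048, -0.2847, 0.2592]
tcp_rot: [-2.383, -2.046, 0.001]
wrist_force: [-0.1, -0.3, -1.8]
width: 0.25
grip_force: 59.4
```

Emit:
{"api": "jog_arm", "payload": {
  "increments": [
    [[0,0,0.2,0,0,0,-1],[0,0,0.1,0,0,0,-1],[0,0,0.1,0,0,0,-1],[0,0,0.1,0,0,0,-1],[0,0,0.1,0,0,0,-1]]
  ]
}}

```text
time: 15.92
tool_pos: [0.6054, -0.2849, 0.2432]
tcp_rot: [2.383, 2.046, 0.001]
wrist_force: [-0.0, 0.3, -2.2]
width: 0.254
grip_force: 59.4
```

Emit:
{"api": "jog_arm", "payload": {
  "increments": [
    [[0,0,0.1,0,0,0,-1],[0,0,0.1,0,0,0,-1],[0,0,0.1,0,0,0,-1],[0,0,0,0,0,0,-1],[0,0,0,0,0,0,-1]]
  ]
}}

```text
time: 16.33
tool_pos: [0.6051, -0.2848, 0.2337]
tcp_rot: [2.383, 2.047, 0.0]
wrist_force: [-0.3, 0.8, -0.7]
width: 0.25
grip_force: 59.4
```

Emit:
{"api": "jog_arm", "payload": {
  "increments": [
    [[0,0,0,0,0,0,-1],[0,0,0,0,0,0,-1],[0,0,0,0,0,0,-1],[0,0,0,0,0,0,-1],[0,0,0,0,0,0,-1]]
  ]
}}

```text
time: 16.75
tool_pos: [0.6051, -0.2848, 0.2338]
tcp_rot: [2.383, 2.046, 0.0]
wrist_force: [0.5, -0.4, -1.5]
width: 0.249
grip_force: 59.4
```

```bash
python3 - <<'E'
from h import *
s,im,d,p=cam('top');W=cloud(d,p);t=s['tool_pos'];print(t,s['wrist_force'])
c=im.astype(int);m=(c[...,2]-c[...,1]>90)&(c[...,2]-c[...,0]>90)&(np.hypot(W[...,0]-.61,W[...,1]+.287)<.07)&(W[...,2]<.25)
print(m.sum(),W[m].mean(0),np.percentile(W[m][:,2],[5,50,95]),cv2.minEnclosingCircle((W[m][:,:2]*1000).astype(np.float32)))
E
```

```text
[ 0.60508567 -0.28475704  0.23384259] [ 0.54222856 -0.40762079 -1.46089621]
405 [ 0.60717523 -0.27281648  0.02209747] [0.01729044 0.02001125 0.02344073] ((611.3173828125, -283.12127685546875), 36.18394088745117)
```

The plug is flat on the bin floor: top at z 20 mm, centre within 5 mm of the bin's, hook unloaded. I'll lower the hook into the slack and lean it sideways about its foot so it only settles a little, then release.

Emit:
{"api": "jog_arm", "payload": {
  "increments": [
    [[0,0,0.2,0,0,0,-1],[0,0,0.2,0,0,0,-1],[0,0,0.1,0,0,0,-1],[0,0,0,0,0,0,-1],[0,0,0,0,0,0,-1]]
  ]
}}

```text
time: 17.22
tool_pos: [0.6046, -0.2845, 0.2178]
tcp_rot: [-2.382, -2.046, 0.001]
wrist_force: [-0.3, -0.3, -1.3]
width: 0.25
grip_force: 59.4
```

Emit:
{"api": "jog_arm", "payload": {
  "increments": [
    [[-0.33,0,0.01,0,0.5,0,-1],[-0.33,0,0.01,0,0.5,0,-1],[-0.33,0,0.01,0,0.5,0,-1],[-0.33,0,0.01,0,0.5,0,-1],[-0.33,0,0.01,0,0.5,0,-1]]
  ]
}}

```text
time: 17.63
tool_pos: [0.598, -0.3338, 0.2128]
tcp_rot: [-2.243, -1.927, -0.299]
wrist_force: [1.1, -1.1, -1.5]
width: 0.249
grip_force: 59.6
```

Emit:
{"api": "jog_arm", "payload": {
  "increments": [
    [[-0.33,0,0.01,0,0.5,0,-1],[0,0,0,0,0,0,-1],[0,0,0,0,0,0,-1],[0,0,0,0,0,0,-1],[0,0,0,0,0,0,-1]]
  ]
}}

```text
time: 18.05
tool_pos: [0.5966, -0.3416, 0.2097]
tcp_rot: [-2.212, -1.902, -0.35]
wrist_force: [-0.4, 0.7, -1.2]
width: 0.244
grip_force: 59.5
```

Emit:
{"api": "jog_arm", "payload": {
  "increments": [
    [[0,0,0,0,0,0,0.3],[0,0,0,0,0,0,0.5],[0,0,0,0,0,0,0.7],[0,0,0,0,0,0,1],[0,0,0,0,0,0,1]]
  ]
}}

```text
time: 18.47
tool_pos: [0.5964, -0.3422, 0.2095]
tcp_rot: [-2.213, -1.901, -0.35]
wrist_force: [-0.0, -0.5, 0.9]
width: 0.932
grip_force: 0.0
```

Emit:
{"api": "jog_arm", "payload": {
  "increments": [
    [[0,0,-0.3,0,0,0,1],[0,0,-0.5,0,0,0,1],[0,0,-0.8,0,0,0,1],[0,0,-1,0,0,0,1],[0,0,-1,0,0,0,1]]
  ]
}}

```text
time: 18.88
tool_pos: [0.5907, -0.3756, 0.3128]
tcp_rot: [-2.212, -1.899, -0.35]
wrist_force: [1.1, -0.4, 0.5]
width: 1.001
grip_force: 0.0
```

Emit:
{"api": "jog_arm", "payload": {
  "increments": [
    [[0,0,-1,0,0,0,1],[0,0,-1,0,0,0,1],[0,0,0,0,0,0,1],[0,0,0,0,0,0,1],[0,0,0,0,0,0,1]]
  ]
}}

```text
time: 19.3
tool_pos: [0.5881, -0.394, 0.369]
tcp_rot: [-2.213, -1.9, -0.35]
wrist_force: [-0.1, -0.5, -0.1]
width: 1.001
grip_force: 0.0
```

```bash
python3 - <<'E'
from h import *
s,im,d,p=cam('top');W=cloud(d,p);t=s['tool_pos'];print(t,s['wrist_force'])
c=im.astype(int);m=(c[...,2]-c[...,1]>90)&(c[...,2]-c[...,0]>90)&(np.hypot(W[...,0]-.61,W[...,1]+.287)<.07)&(W[...,2]<.25)
if m.any(): print(m.sum(),np.percentile(W[m][:,2],[5,50,95]),cv2.minEnclosingCircle((W[m][:,:2]*1000).astype(np.float32)))
s,i2,d,p=cam('scene');i1=im[120:320,280:480]
cv2.imwrite('pics/end.png',cv2.resize(np.hstack([i1,i2[100:300,340:540]]),None,fx=2,fy=2))
E
```

```text
[ 0.58808949 -0.39395545  0.36902293] [-0.05522245 -0.45371372 -0.07072003]
623 [0.01697982 0.01994919 0.02319151] ((610.7611083984375, -287.2627258300781), 37.415035247802734)
```

View pics/end.png

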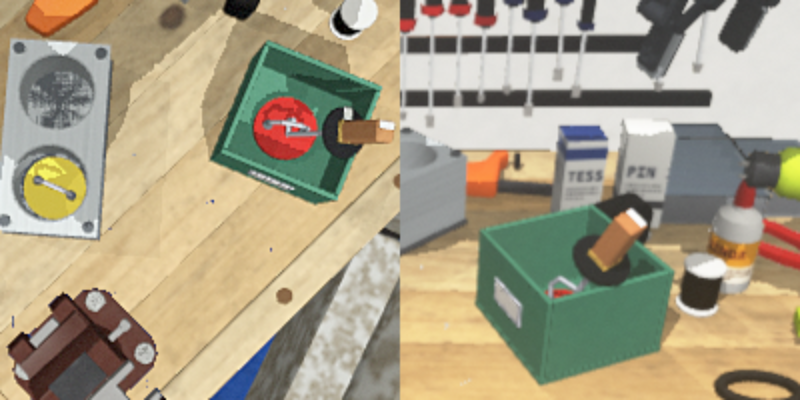

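The final view shows the red plug flat in the bin at (286,128), the hook leaning on the rim at (355,133), and the yellow plug still in its bore at (55,188). The gripper is clear. I'll hold for one call so everything settles, then hand in.

Emit:
{"api": "jog_arm", "payload": {
  "increments": [
    [[0,0,0,0,0,0,1],[0,0,0,0,0,0,1],[0,0,0,0,0,0,1],[0,0,0,0,0,0,1],[0,0,0,0,0,0,1]]
  ]
}}

```text
time: 19.82
tool_pos: [0.5884, -0.3936, 0.3686]
tcp_rot: [-2.212, -1.9, -0.35]
wrist_force: [-0.0, -0.1, 0.2]
width: 0.997
grip_force: 0.0
```

```bash
python3 -c "
from workcell import bot
print(bot.finish_job())"
```

```text
the job is handed in; nothing more can be done
None
```

The job is handed in at about 20 s (no verdict was returned): the red plug lies flat in the green bin about 2 mm from its centre, the hook leans on the bin's rim, and the yellow plug is still in its bore.

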